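Lock the paint chest with hasp and pin

ROBOT

A 6-joint arm with a two-finger parallel gripper is mounted at the origin on the work surface. World frame = base frame: x ahead of the robot, y to its left, z up, the work surface at z = 0. Lengths are in m, angles in rad, forces in N, time in s.
With the tool pointing down it reaches from about 0.3 to 0.75 m from the base axis. Payload 8.5 kg.
Tool frame: the origin (TCP) lies on the centre line of the jaws, within the pads' length; the fingertips stand 25 mm ahead of it and the grasp point (between the pads) lies 6 mm ahead of it; y points along the fingers, z is the direction in which the jaws open and shut, and the axes are right-handed (so a half turn about y gives the same grasp; the last joint's range is limited). The gripper opens to 88 mm and grips with 3 to 60 N. Pads are 18 mm wide; open, the fingers measure 123 mm over their backs; the gripper's body (75 mm by 187 mm) begins 45 mm behind the grasp point.
Start: joints at [1.087, 0.381, 1.297, -0, 1.464, -0.215], TCP at [0.146, 0.53, 0.264] pointing down, gripper open.
Joint ranges: [-3.11, 3.11], [-0.89, 2.33], [0.22, 2.48], [-1.42, 4.56], [0.17, 2.85], [-2.88, 2.88]. Speed limits (rad/s): [2.39, 2.39, 3.14, 3.14, 3.14, 3.14].

INTERFACE

Orientations are given as a unit quaternion [x, y, z, w].
In Python, from cell import * gives the robot as it stands. The module is installed in compiled form; this text tells all that it offers.
- The arm moves only by the tool play_rows, never from a script. Its argument "targets" is a list of rows, each a list of 7 numbers: the turn, a rotation vector about the tool's x, y, z in degrees, then the shift along the tool's x, y, z in m, then the gripper's target within -1 to 1 (fully open at 1, half-way at 0, shut at -1). In form: [[rx, ry, rz, x, y, z, hand], ...]. A call has 1 to 20 rows; each row is the pose to reach, as a shift and turn from the pose commanded when the call began, along the tool's axes at that moment; what a row does not reach only later rows make up. A row lasts 1/12 s, in which the tool goes at most 41.7 mm and 7.16 degrees, less where a joint would pass 70% of its speed; a pose out of reach is approached as far as the arm can. A call with a gripper value outside its range is refused whole. The fingers move at their own pace and stop on an object; the grip force is fixed at half the most. Time passes only in rows, so rows that repeat a pose let the fingers close. It gives the time, the measured TCP pose, the force and the opening at its end, in the units of the state.
- get_state(): the state, without advancing time (a new reading comes with each control period).
- capture(name): name is "scene" or "top" or "wrist"; returns the picture (400x640x3 uint8, red, green, blue); there is no depth.
- get_calibration(name): a dict with "intrinsics" (3x3 intrinsics, pixels), "xyz" and "orientation" of the camera in the world. Camera axes: x right, y up, looking along -z (the intrinsics and any distortion apply to the point x, -y, -z); pixel columns grow to the right and rows downward; lengths in m; the calibration is good to about 2 mm. A picture is of the moment at which its call begins: read the wrist's pose just before it. get_calibration takes no time and is no camera call; for the wrist camera it gives the pose at the moment of the call.
- close_job(): hands the job in, once; it reports no verdict.
The state is a dict: "t": time; "q": joint angles; "qvel": joint speeds; "joint_efforts": joint torques, N m; "tool_pos": TCP position; "ee_rot": TCP orientation; "ft_force": force on the tool from outside, world axes, zero at the start; "moment": the same for the moment, N m; "gripper_width": opening from 0.0 (shut) to 1.0 (fully open).
Only numpy, scipy, OpenCV 4.12 (cv2) and the standard library are available. Lean on these libraries where they do the work, as an engineer would, in place of code of your own. Each camera call takes 0.05 s, during which the arm holds its last target.

TASK

Lock the paint chest on the painting table: swing the steel hasp over so that it hangs down over its staple, then take the locking pin out of the wooden rack and push it down through the staple loop until its collar sits on the loop, and let go. The locking pin is the tool with the long slim handle above a thin disc collar; leave the fat-knobbed burnisher beside it in the rack.

Things in the scene. Friction and masses are not known exactly. Their poses are not given: they have to be found in the camera images.
- hasp (a joint): Steel strap 60 wide, 76 long, 4 mm thick, window 44 mm wide. Level hinge along the chest's front top edge: in eye's frame x=-20, z=+28.5 mm, parallel to y. Radians: 0 hanging closed on the front, window over the staple; 1.57 straight out; 3.14 upright; 3.7 (start) leaning back on its stop, end 64 mm above and 40 mm behind the hinge. Turns freely: once past upright it falls to 0 by its weight.
- eye (a point): Middle of the staple loop, at its bars' top. Loop: level U of 7 mm steel bar on the chest's front, open up and down, hole 24 (y) by 26 mm (x). x points level out of the front, away from the robot; y along the front; z up. Fixed plywood chest 170 (x) by 260 (y) by 110 mm: front face at x=-28, flat lid top at z=+28.5, table at z=-81.5 mm; U ends at x=+20 mm.
- pin_handle (a point): Centre of the locking pin's upright wooden handle (22 mm across, 80 long), z up along it. Below: disc collar 32 mm across, 6 thick, underside 46 mm below this point; 10 mm shaft, tip 91 mm below, coned to 20 mm under the collar. 110 g, loose. Stands in one of two holes 80 mm apart in a fixed wooden rack 70x150x55 mm, collar on its top. Seated in the loop, this point is 46 mm above eye.
- burnisher_knob (a point): Centre of the burnisher's wooden pear-shaped knob, 38 mm across, 45 high, no collar, on a steel shaft; z up along it. It stands in the rack's other hole, 80 mm from the locking pin, and must stay there.

How it is judged:
On the way, in this order (a step that is already met when the one before it is completed fails the run):
1. the hasp hangs closed over the staple (value of joint hasp below 0.2 rad), for 0.2 s.
2. the pin is down through the staple loop (horizontal distance between pin_handle and eye below 0.02 m and z of pin_handle in the frame of eye between 0.036 and 0.056 m), for 0.1 s.
At the end, for the whole second after the job is handed in: The hasp hangs closed (within 0.2 rad of flat on the front), and the locking pin stands released in the staple loop: handle centre within 20 mm sideways of the loop's middle and 36 to 56 mm above it (46 mm when the collar sits), upright within 0.2 rad (all of step 2 and value of joint hasp below 0.2 rad and angle between pin_handle's own z axis and vertical below 0.2 rad); the robot touches nothing.
It fails at once if the burnisher is taken or knocked out of its place (moved more than 30 mm) (distance of burnisher_knob from where it was at the start of the episode above 0.03 m).
It also fails if it takes over 53 s, if anything falls off the work surface, if the arm or the gripper's body presses on something with over 40 N, if the wrist force passes 120 N, or if a joint passes its speed limit or range.

## Working session

There is one attempt and no reset: what is moved stays moved. The work goes in short steps, Python scripts to look and compute and a tool call to move; the robot and the scene stay as the last step left them, time stands still between calls to the robot, and variables do not carry over. Pictures are saved under pics/ and viewed, and the job is handed in when it is done.

Besides the shell and the picture viewer there is one more tool, called after "Request:" in YAML: its name, and indented under it one key for each argument. play_rows: Moves the arm, as the interface text tells. Its arguments: {"type":"object","properties":{"targets":{"type":"array","items":{"type":"array","items":{"type":"number"}}}},"required":["targets"]}

```bash
mkdir -p pics; python3 - <<'E'
from cell import *
import cv2
s=get_state();print(s)
for n in("scene","top","wrist"):
    c=get_calibration(n);print(n,c)
    cv2.imwrite(f"pics/{n}0.png",cv2.cvtColor(capture(n),cv2.COLOR_RGB2BGR))
E
```

```text
{'t': 0.0, 'q': array([ 1.08667395e+00,  3.81207960e-01,  1.29823003e+00,  2.51077735e-06,
        1.46360278e+00, -2.15300603e-01]), 'qvel': array([ 0.00044028, -0.00059496,  0.00039308, -0.000315  ,  0.0004106 ,
       -0.00126529]), 'joint_efforts': array([-3.25159808e-04, -4.37929058e+01, -2.24555129e+01,  7.13246386e-02,
        3.53389489e-02, -1.39148119e-04]), 'tool_pos': array([0.14596765, 0.53003292, 0.26314169]), 'ee_rot': array([ 0.70120949, -0.09493325,  0.09458075, -0.7002481 ]), 'ft_force': array([-0.63436159, -0.51952753,  0.82131391]), 'moment': array([-0.01119974, -0.0461517 ,  0.00784364]), 'gripper_width': 0.9993383301926355}
scene {'intrinsics': array([[398.87177858,   0.        , 319.30026267],
       [  0.        , 398.87177858, 203.24391563],
       [  0.        ,   0.        ,   1.        ]]), 'xyz': array([0.79041145, 0.25679659, 0.78690689]), 'orientation': array([0.07847526, 0.28602617, 0.92305454, 0.244951  ])}
top {'intrinsics': array([[431.82513384,   0.        , 314.34554199],
       [  0.        , 431.82513384, 197.10270166],
       [  0.        ,   0.        ,   1.        ]]), 'xyz': array([ 0.38908093, -0.12775286,  1.10601667]), 'orientation': array([ 0.06884349, -0.06846059, -0.69528601,  0.71214541])}
wrist {'intrinsics': array([[349.02327668,   0.        , 320.03432769],
       [  0.        , 349.02327668, 198.86703396],
       [  0.        ,   0.        ,   1.        ]]), 'xyz': array([0.08171702, 0.54714294, 0.38417795]), 'orientation': array([-0.10259833, -0.0776573 ,  0.60063749,  0.78909919])}
```

View pics/scene0.png

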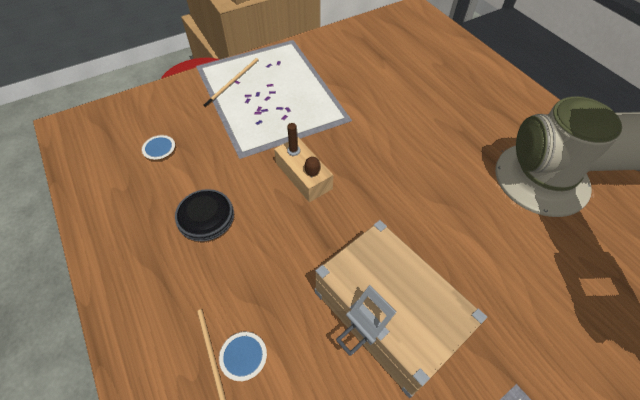

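View pics/top0.png

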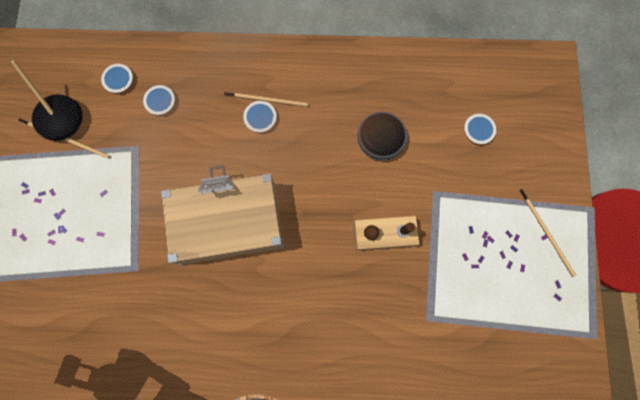

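View pics/wrist0.png

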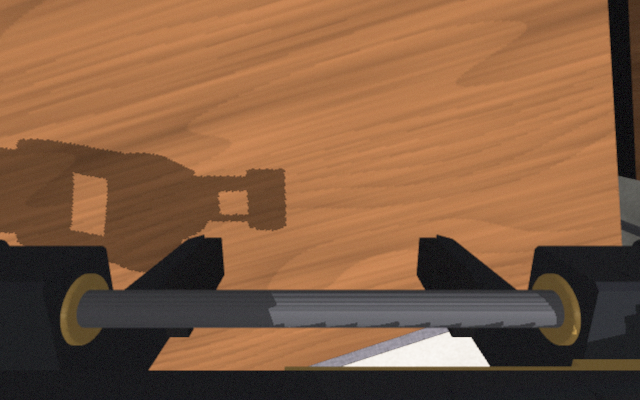

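```bash
cat > h.py <<'E'
from cell import *
import numpy as np, cv2
from scipy.spatial.transform import Rotation as R
def ray(n,u,v,c=None):
    c=c or get_calibration(n);K=c["intrinsics"]
    d=np.linalg.inv(K)@[u,v,1.];d=R.from_quat(c["orientation"]).apply([d[0],-d[1],-d[2]])
    return np.array(c["xyz"]),d/np.linalg.norm(d)
def onz(n,u,v,z,c=None):
    o,d=ray(n,u,v,c);return o+d*(z-o[2])/d[2]
def proj(n,p,c=None):
    c=c or get_calibration(n);q=R.from_quat(c["orientation"]).inv().apply(np.array(p)-c["xyz"])
    x=c["intrinsics"]@[q[0],-q[1],-q[2]];return x[:2]/x[2]
def tri(*obs):
    A=np.zeros((3,3));b=np.zeros(3)
    rs=[ray(*o) for o in obs]
    for o,d in rs:
        M=np.eye(3)-np.outer(d,d);A+=M;b+=M@o
    p=np.linalg.solve(A,b);return p,[float(np.linalg.norm((np.eye(3)-np.outer(d,d))@(p-o))) for o,d in rs]
def crop(src,dst,x,y,w,h,k):
    im=cv2.imread(src)[y:y+h,x:x+w];cv2.imwrite(dst,cv2.resize(im,None,fx=k,fy=k,interpolation=cv2.INTER_CUBIC))
E
python3 - <<'E'
from h import *
crop("pics/scene0.png","pics/s_chest.png",300,210,195,190,3)
crop("pics/scene0.png","pics/s_rack.png",250,110,100,100,5)
crop("pics/top0.png","pics/t_chest.png",150,155,140,115,5)
crop("pics/top0.png","pics/t_rack.png",345,200,85,60,8)
E
```

```text
(no output)
```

View pics/s_chest.png

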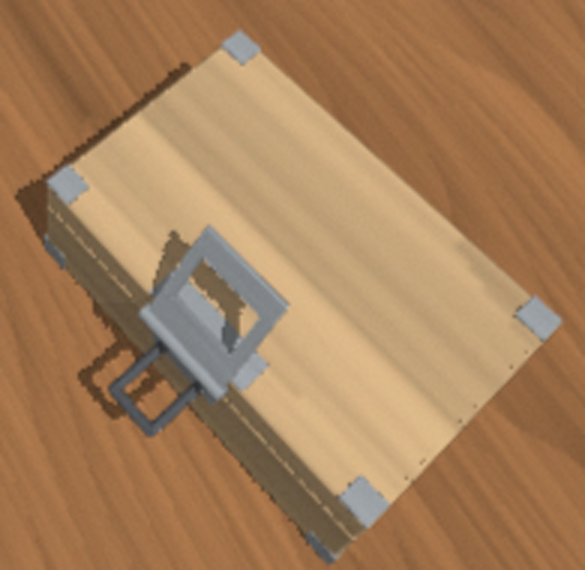

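View pics/s_rack.png

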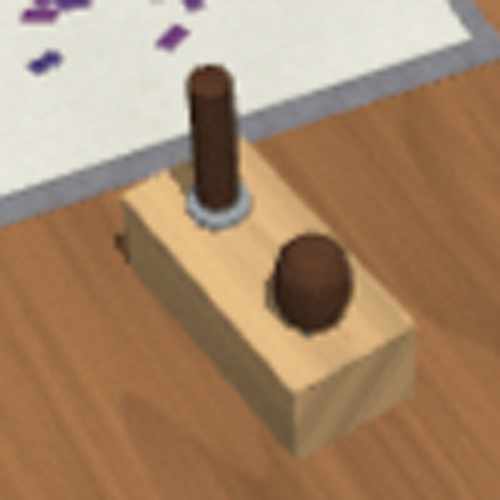

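View pics/t_chest.png

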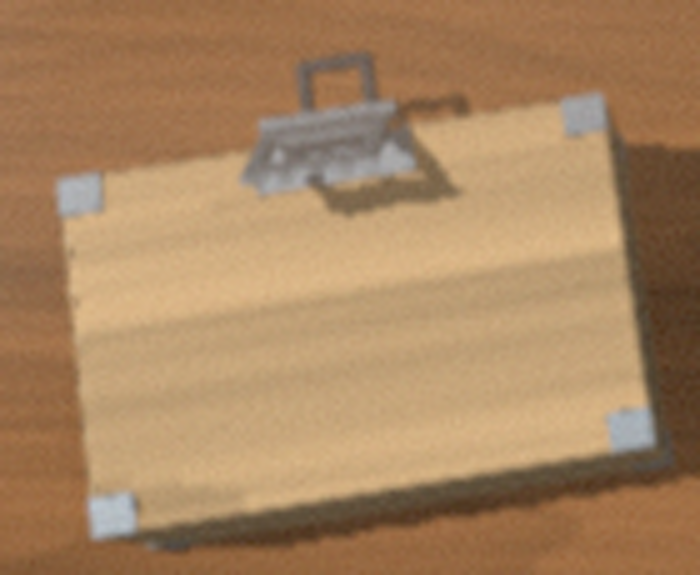

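View pics/t_rack.png

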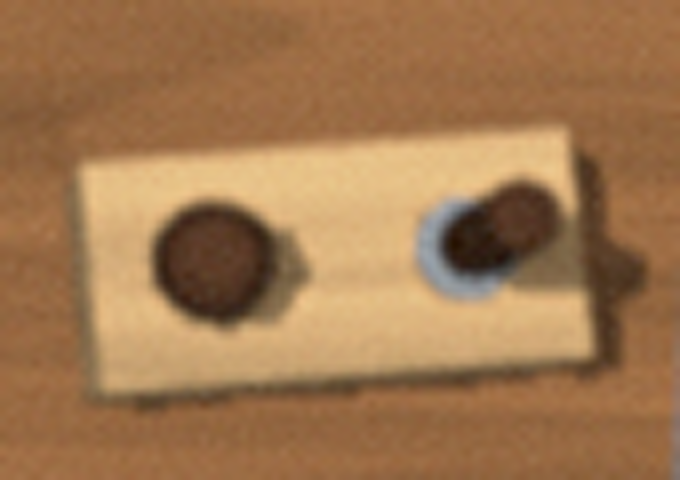

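```bash
python3 - <<'E'
from h import *
np.set_printoptions(precision=4,suppress=True)
T=[(162,190.6),(271,174),(281,244.6),(168.4,262.6)]
S=[(300+330/3-0,210+560/3),(300+48/3,210+180/3),(300+238/3,210+30/3),(300+562/3,210+318/3)]
P=[]
for t in T: P.append(onz("top",*t,.11)); print("lid top",P[-1])
for i in range(4): print(np.linalg.norm(P[i]-P[(i+1)%4]))
for s in [(383.5-16,0)]: pass
for s in [(300+47/3,210+188/3),(300+238/3,210+30/3),(300+561/3,210+322/3),(300+362/3,210+527/3)]: print("lid scene",onz("scene",*s,.11))
print("loopend top",onz("top",217.4,166.4,.0795))
print("loop end corners scene",onz("scene",300+111/3,210+388/3,.0815),onz("scene",300+153/3,210+434/3,.0815))
print("collar top",onz("top",403.5,231.25,.061)," scene",onz("scene",250+220/5,110+205/5,.059))
print("handletop top",onz("top",410.25,227,.141)," scene",onz("scene",250+210/5,110+80/5,.141))
print("knob",onz("top",345+214/8,200+262/8,.09),onz("scene",250+313/5,110+282/5,.09))
print("rack",[onz("top",345+a/8,200+b/8,.055) for a,b in((80,160),(570,127),(597,358),(97,392))])
E
```

```text
lid top [0.5922 0.2344 0.11  ]
lid top [ 0.6387 -0.0206  0.11  ]
lid top [ 0.4721 -0.0508  0.11  ]
lid top [0.425  0.2044 0.11  ]
0.2591809926208261
0.16934667746712997
0.25948831021797014
0.16990349445831368
lid scene [ 0.6391 -0.0142  0.11  ]
lid scene [ 0.472  -0.0506  0.11  ]
lid scene [0.4236 0.2047 0.11  ]
lid scene [0.5907 0.2345 0.11  ]
loopend top [0.6624 0.1151 0.0795]
loop end corners scene [0.6624 0.1021 0.0815] [0.655  0.1358 0.0815]
collar top [ 0.5156 -0.3433  0.061 ]  scene [ 0.5155 -0.3399  0.059 ]
handletop top [ 0.5159 -0.3421  0.141 ]  scene [ 0.5152 -0.3418  0.141 ]
knob [ 0.5067 -0.2623  0.09  ] [ 0.5123 -0.2526  0.09  ]
rack [array([ 0.5412, -0.2259,  0.055 ]), array([ 0.5551, -0.3765,  0.055 ]), array([ 0.4843, -0.3831,  0.055 ]), array([ 0.4704, -0.2314,  0.055 ])]
```

```bash
cat >> h.py <<'E'
EY=np.array([.6427,.1125,.0815]);EX=np.array([.984,.179,0]);EYY=np.array([-.179,.984,0])
def go(pos,zdir=None,s=None):
    s=s or get_state();r=R.from_quat(s["ee_rot"]);M=r.as_matrix()
    sh=M.T@(np.array(pos)-s["tool_pos"])
    if zdir is None: rv=np.zeros(3)
    else:
        z=np.array([zdir[0],zdir[1],0.]);z/=np.linalg.norm(z);y=np.array([0,0,-1.])
        rv=(r.inv()*R.from_matrix(np.c_[np.cross(y,z),y,z])).as_rotvec(degrees=True)
    print("t",round(s["t"],2),"rot",rv.round(2),"shift",sh.round(4),"dist",np.linalg.norm(sh).round(3));
E
python3 - <<'E'
from h import *
np.set_printoptions(precision=3,suppress=True)
s=get_state();print(R.from_quat(s["ee_rot"]).as_matrix(),s["q"])
p=EY-.110*EX;p[2]=.25
go(p,EX,s);go(p,-EX,s);go(p,EYY,s);go(p,-EYY,s)
E
```

```text
[[ 0.964 -0.     0.266]
 [-0.266 -0.001  0.964]
 [-0.    -1.    -0.001]] [ 1.087  0.381  1.298 -0.     1.464 -0.215]
t 0.15 rot [ 0.06 64.29  0.02] shift [ 0.491  0.013 -0.318] dist 0.585
t 0.15 rot [   0.03 -115.71   -0.07] shift [ 0.491  0.013 -0.318] dist 0.585
t 0.15 rot [  0.06 -25.71  -0.03] shift [ 0.491  0.013 -0.318] dist 0.585
t 0.15 rot [  0.03 154.29   0.08] shift [ 0.491  0.013 -0.318] dist 0.585
```

Request:
play_rows:
  targets:
    - [0,64.3,0,0.491,0.013,-0.318,-1]
    - [0,64.3,0,0.491,0.013,-0.318,-1]
    - [0,64.3,0,0.491,0.013,-0.318,-1]
    - [0,64.3,0,0.491,0.013,-0.318,-1]
    - [0,64.3,0,0.491,0.013,-0.318,-1]
    - [0,64.3,0,0.491,0.013,-0.318,-1]
    - [0,64.3,0,0.491,0.013,-0.318,-1]
    - [0,64.3,0,0.491,0.013,-0.318,-1]
    - [0,64.3,0,0.491,0.013,-0.318,-1]
    - [0,64.3,0,0.491,0.013,-0.318,-1]
    - [0,64.3,0,0.491,0.013,-0.318,-1]
    - [0,64.3,0,0.491,0.013,-0.318,-1]
    - [0,64.3,0,0.491,0.013,-0.318,-1]
    - [0,64.3,0,0.491,0.013,-0.318,-1]
    - [0,64.3,0,0.491,0.013,-0.318,-1]
    - [0,64.3,0,0.491,0.013,-0.318,-1]
    - [0,64.3,0,0.491,0.013,-0.318,-1]
    - [0,64.3,0,0.491,0.013,-0.318,-1]
    - [0,64.3,0,0.491,0.013,-0.318,-1]

```text
t: 1.73
tool_pos: [0.5342, 0.0944, 0.251]
ee_rot: [-0.543, 0.453, -0.453, 0.543]
ft_force: [0.6, -0.4, -0.6]
gripper_width: 0.004
```

```bash
python3 - <<'E'
from h import *
p=EY-.110*EX;p[2]=.177
go(p,EX); print(get_state()["tool_pos"],get_state()["gripper_width"])
c=get_calibration("wrist");cv2.imwrite("pics/w1.png",cv2.cvtColor(capture("wrist"),cv2.COLOR_RGB2BGR));print(c["xyz"],c["orientation"])
print(proj("wrist",EY,c))
E
```

```text
t 1.73 rot [-0.01  0.09 -0.  ] shift [ 0.0016  0.074  -0.0001] dist 0.074
[0.53421578 0.09438298 0.25104274] 0.0039330206442950415
[0.52130616 0.15843789 0.37197431] [-0.12831831 -0.01133779  0.08946254  0.98762458]
[450.47668686 187.82432357]
```

View pics/w1.png

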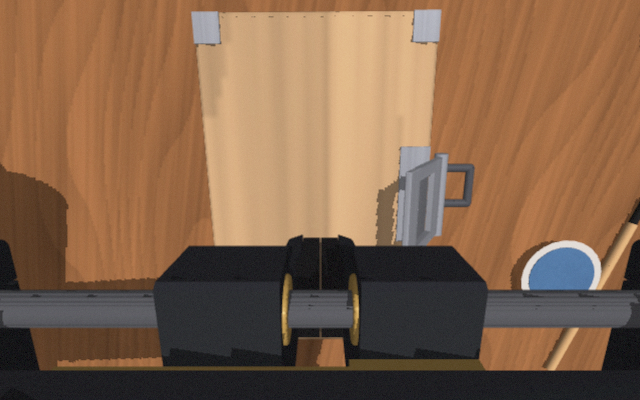

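Request:
play_rows:
  targets:
    - [0,0,0,0,0.037,0,-1]
    - [0,0,0,0.0015,0.074,0,-1]
    - [0,0,0,0.0015,0.074,0.015,-1]
    - [0,0,0,0.0015,0.074,0.03,-1]
    - [0,0,0,0.0015,0.074,0.04,-1]
    - [0,0,0,0.0015,0.074,0.05,-1]
    - [0,0,0,0.0015,0.074,0.06,-1]
    - [0,0,0,0.0015,0.074,0.07,-1]
    - [0,0,0,0.0015,0.074,0.08,-1]
    - [0,0,0,0.0015,0.074,0.09,-1]
    - [0,0,0,0.0015,0.074,0.1,-1]
    - [0,0,0,0.0015,0.074,0.108,-1]
    - [0,0,0,0.0015,0.074,0.108,-1]
    - [0,0,0,0.0015,0.074,0.108,-1]

```text
t: 2.95
tool_pos: [0.6411, 0.1118, 0.1767]
ee_rot: [0.543, -0.453, 0.453, -0.543]
ft_force: [-0.3, 0.9, 0.3]
gripper_width: 0.006
```

```bash
python3 - <<'E'
from h import *
print(get_state()["tool_pos"],get_state()["ft_force"])
for n in("scene","wrist"):cv2.imwrite(f"pics/{n}2.png",cv2.cvtColor(capture(n),cv2.COLOR_RGB2BGR))
crop("pics/scene2.png","pics/s2c.png",300,210,195,190,3)
E
```

```text
[0.64111795 0.11175491 0.17668224] [-0.31987508  0.88240299  0.33847647]
```

View pics/s2c.png

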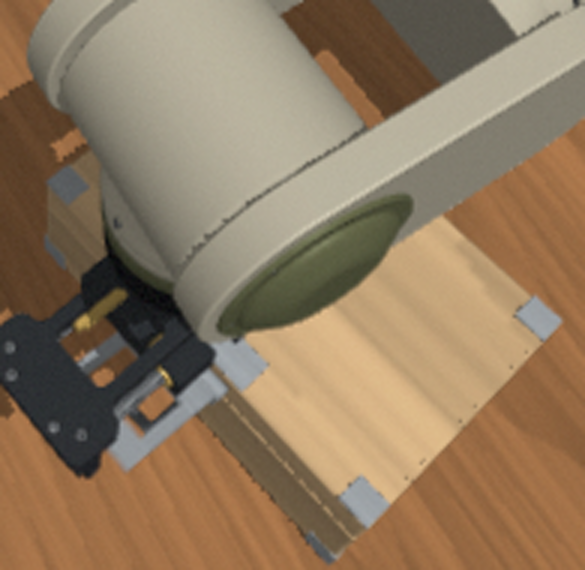

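View pics/wrist2.png

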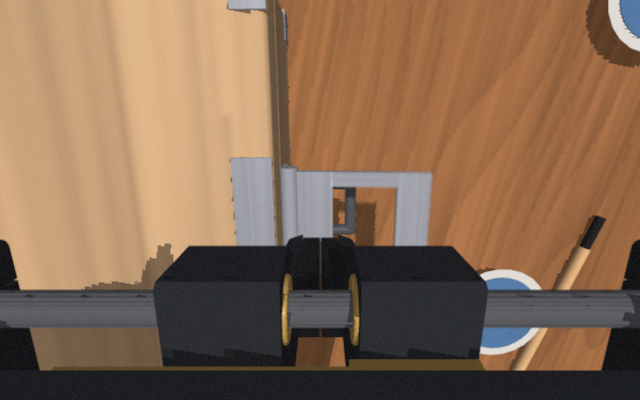

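Request:
play_rows:
  targets:
    - [0,0,0,0,-0.04,0,-1]
    - [0,0,0,0,-0.08,0,0]
    - [0,0,0,0,-0.1,0,0.5]
    - [0,0,0,0,-0.1,0,0.5]

```text
t: 3.38
tool_pos: [0.642, 0.1113, 0.2826]
ee_rot: [-0.541, 0.45, -0.456, 0.545]
ft_force: [-0.1, -0.4, -0.4]
gripper_width: 0.207
```

```bash
python3 - <<'E'
from h import *
c=get_calibration("wrist")
for n in("scene","wrist"):cv2.imwrite(f"pics/{n}3.png",cv2.cvtColor(capture(n),cv2.COLOR_RGB2BGR))
print(proj("wrist",EY,c),proj("wrist",EY+.02*EX,c),proj("wrist",EY-.028*EX,c))
go([.516,-.342,.28],[.996,.092])
E
```

```text
[320.42144547 176.96961529] [341.7145931  176.91636569] [290.57461451 177.04425581]
t 3.48 rot [-0.03  5.03  0.01] shift [ 0.4235 -0.0031 -0.2041] dist 0.47
```

View pics/wrist3.png

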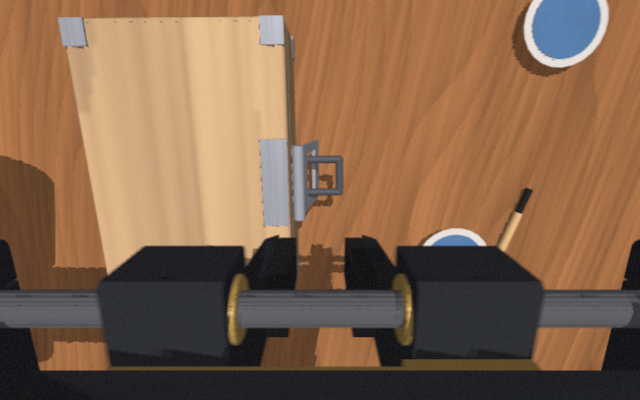

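Request:
play_rows:
  targets:
    - [0,5,0,0.4235,-0.003,-0.204,0.4]
    - [0,5,0,0.4235,-0.003,-0.204,0.4]
    - [0,5,0,0.4235,-0.003,-0.204,0.4]
    - [0,5,0,0.4235,-0.003,-0.204,0.4]
    - [0,5,0,0.4235,-0.003,-0.204,0.4]
    - [0,5,0,0.4235,-0.003,-0.204,0.4]
    - [0,5,0,0.4235,-0.003,-0.204,0.4]
    - [0,5,0,0.4235,-0.003,-0.204,0.4]
    - [0,5,0,0.4235,-0.003,-0.204,0.4]
    - [0,5,0,0.4235,-0.003,-0.204,0.4]
    - [0,5,0,0.4235,-0.003,-0.204,0.4]
    - [0,5,0,0.4235,-0.003,-0.204,0.4]
    - [0,5,0,0.4235,-0.003,-0.204,0.4]
    - [0,5,0,0.4235,-0.003,-0.204,0.4]
    - [0,5,0,0.4235,-0.003,-0.204,0.4]

```text
t: 4.73
tool_pos: [0.5168, -0.3404, 0.279]
ee_rot: [-0.523, 0.477, -0.475, 0.523]
ft_force: [0.6, 0.7, 0.0]
gripper_width: 0.7
```

```bash
python3 - <<'E'
from h import *
c=get_calibration("wrist")
for n in("scene","wrist"):cv2.imwrite(f"pics/{n}4.png",cv2.cvtColor(capture(n),cv2.COLOR_RGB2BGR))
for z in(.061,.141):print(proj("wrist",[.516,-.342,z],c))
crop("pics/scene4.png","pics/s4c.png",300,210,195,190,3)
go([.516,-.342,.127],[.996,.092])
E
```

```text
[320.67773272 176.78026842]
[320.69534156 196.91962819]
t 4.83 rot [ 0.01  0.14 -0.03] shift [ 0.0016  0.1526 -0.0012] dist 0.153
```

View pics/wrist4.png

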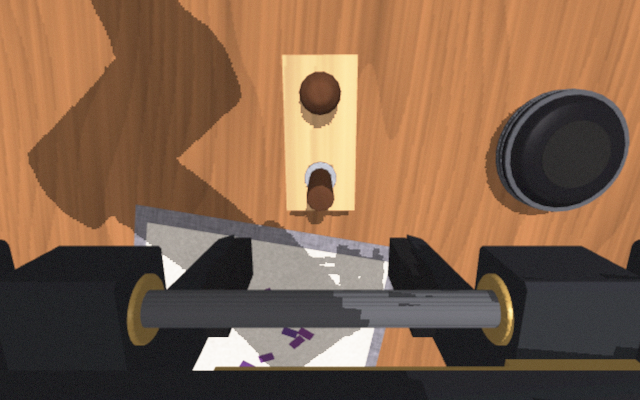

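View pics/s4c.png

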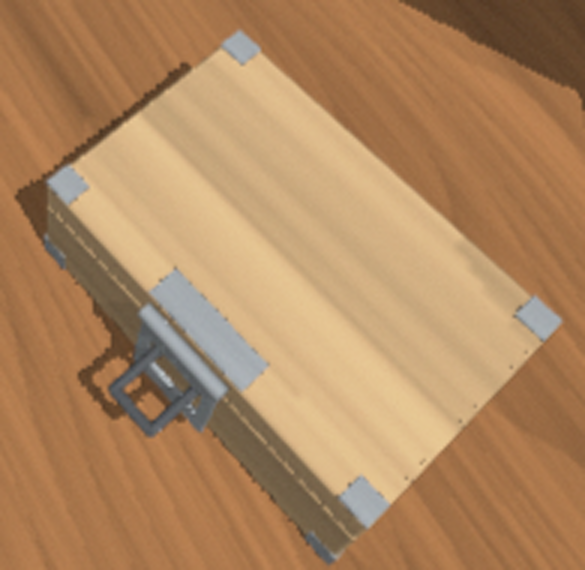

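Request:
play_rows:
  targets:
    - [0,0,0,0.0015,0.04,-0.001,0.4]
    - [0,0,0,0.0015,0.08,-0.001,0.4]
    - [0,0,0,0.0015,0.11,-0.001,0.4]
    - [0,0,0,0.0015,0.14,-0.001,0.4]
    - [0,0,0,0.0015,0.1525,-0.001,0.4]
    - [0,0,0,0.0015,0.1525,-0.001,0.4]
    - [0,0,0,0.0015,0.1525,-0.001,-1]
    - [0,0,0,0.0015,0.1525,-0.001,-1]
    - [0,0,0,0.0015,0.1525,-0.001,-1]
    - [0,0,0,0.0015,0.1525,-0.001,-1]
    - [0,0,0,0.0015,0.1525,-0.001,-1]
    - [0,0,0,0.0015,0.1525,-0.001,-1]
    - [0,0,0,0.0015,0.1525,-0.001,-1]
    - [0,0,0,0.0015,0.1525,-0.001,-1]

```text
t: 6.0
tool_pos: [0.5158, -0.3438, 0.1276]
ee_rot: [-0.523, 0.476, -0.477, 0.523]
ft_force: [-0.2, -0.5, 2.5]
gripper_width: 0.239
```

Request:
play_rows:
  targets:
    - [0,0,0,0,-0.01,0,-1]
    - [0,0,0,0,-0.025,0,-1]
    - [0,0,0,0,-0.045,0,-1]
    - [0,0,0,0,-0.07,0,-1]
    - [0,0,0,0,-0.1,0,-1]
    - [0,0,0,0,-0.13,0,-1]
    - [0,0,0,0,-0.13,0,-1]
    - [0,0,0,0,-0.13,0,-1]

```text
t: 6.67
tool_pos: [0.5158, -0.3438, 0.259]
ee_rot: [0.523, -0.475, 0.477, -0.523]
ft_force: [0.3, 0.5, -2.7]
gripper_width: 0.243
```

```bash
python3 - <<'E'
from h import *
s=get_state();print(s["tool_pos"],s["gripper_width"],s["ft_force"])
for n in("scene","top","wrist"):cv2.imwrite(f"pics/{n}5.png",cv2.cvtColor(capture(n),cv2.COLOR_RGB2BGR))
E=EY+.0015*EYY
print(E);go([E[0],E[1],.275],EX)
E
```

```text
[ 0.51575992 -0.34377453  0.25900351] 0.2430292140926361 [ 0.30728361  0.48753939 -2.73184353]
[0.6424315 0.113976  0.0815   ]
t 6.82 rot [ 0.11 -5.02 -0.14] shift [-0.4437 -0.0185  0.1688] dist 0.475
```

View pics/scene5.png

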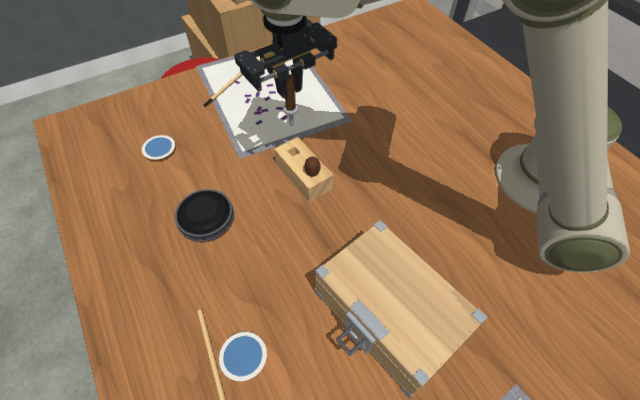

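View pics/wrist5.png

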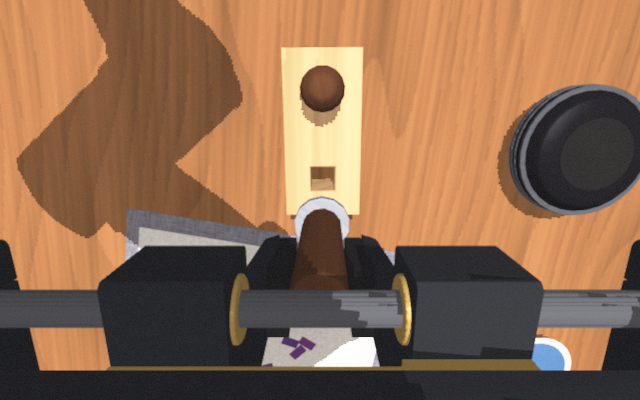

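```bash
python3 - <<'E'
from h import *
s=get_state();c=get_calibration("wrist");t=s["tool_pos"]
for dx,dy in((0,0),(.016,0),(-.016,0),(0,.016),(0,-.016)): print(proj("wrist",t+[dx,dy,-.066],c).round(1))
crop("pics/wrist5.png","pics/w5c.png",250,170,140,110,5)
crop("pics/scene5.png","pics/s5c.png",240,30,110,110,5)
E
```

```text
[322.5 226.1]
[350.6 228.6]
[294.3 223.7]
[325.2 198.9]
[319.9 252.3]
```

View pics/w5c.png

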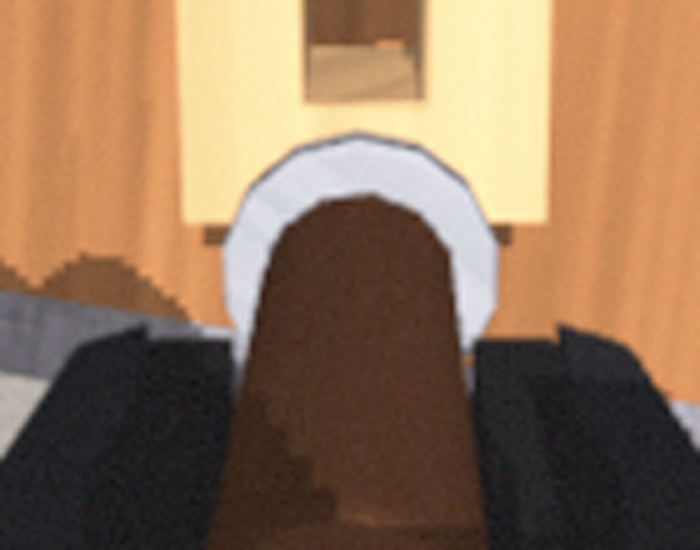

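View pics/s5c.png

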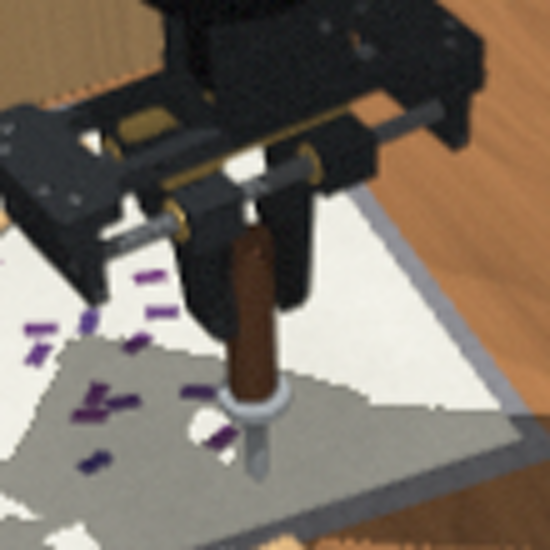

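Request:
play_rows:
  targets:
    - [0,0,0,0,-0.0185,0,-1]
    - [0,-5,0,-0.443,-0.0185,0.169,-1]
    - [0,-5,0,-0.443,-0.0185,0.169,-1]
    - [0,-5,0,-0.443,-0.0185,0.169,-1]
    - [0,-5,0,-0.443,-0.0185,0.169,-1]
    - [0,-5,0,-0.443,-0.0185,0.169,-1]
    - [0,-5,0,-0.443,-0.0185,0.169,-1]
    - [0,-5,0,-0.443,-0.0185,0.169,-1]
    - [0,-5,0,-0.443,-0.0185,0.169,-1]
    - [0,-5,0,-0.443,-0.0185,0.169,-1]
    - [0,-5,0,-0.443,-0.0185,0.169,-1]
    - [0,-5,0,-0.443,-0.0185,0.169,-1]
    - [0,-5,0,-0.443,-0.0185,0.169,-1]
    - [0,-5,0,-0.443,-0.0185,0.169,-1]
    - [0,-5,0,-0.443,-0.0185,0.169,-1]
    - [0,-5,0,-0.443,-0.0185,0.169,-1]
    - [0,-5,0,-0.443,-0.0185,0.169,-1]

```text
t: 8.23
tool_pos: [0.6429, 0.1114, 0.2755]
ee_rot: [0.543, -0.454, 0.454, -0.542]
ft_force: [-0.8, -0.3, -1.5]
gripper_width: 0.244
```

```bash
python3 - <<'E'
from h import *
s=get_state();c=get_calibration("wrist")
for n in("scene","top","wrist"):cv2.imwrite(f"pics/{n}6.png",cv2.cvtColor(capture(n),cv2.COLOR_RGB2BGR))
E=EY+.0005*EYY
print(s["tool_pos"],s["gripper_width"]);go([E[0],E[1],.275],EX,s);go([E[0],E[1],.1535],EX,s)
print(proj("wrist",EY,c),proj("wrist",EY+.02*EX,c),proj("scene",EY))
crop("pics/scene6.png","pics/s6c.png",290,230,150,130,5)
E
```

```text
[0.64287692 0.11137712 0.2755458 ] 0.24356188073412505
t 8.23 rot [ 0.04 -0.13  0.01] shift [-0.0016  0.0005  0.    ] dist 0.002
t 8.23 rot [ 0.04 -0.13  0.01] shift [-1.70e-03  1.22e-01  1.00e-04] dist 0.122
[321.74079901 178.79144116] [343.49902176 178.73238386] [349.80969904 338.91168644]
```

View pics/s6c.png

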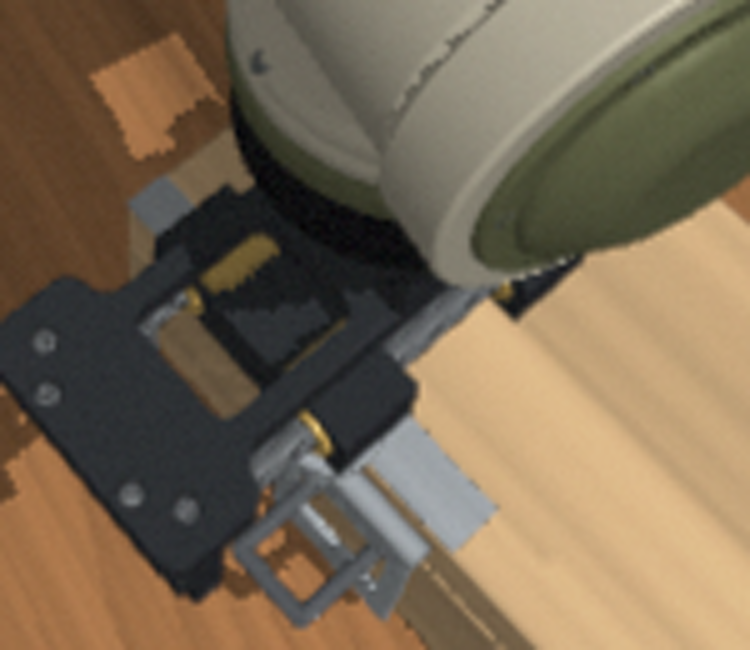

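View pics/wrist6.png

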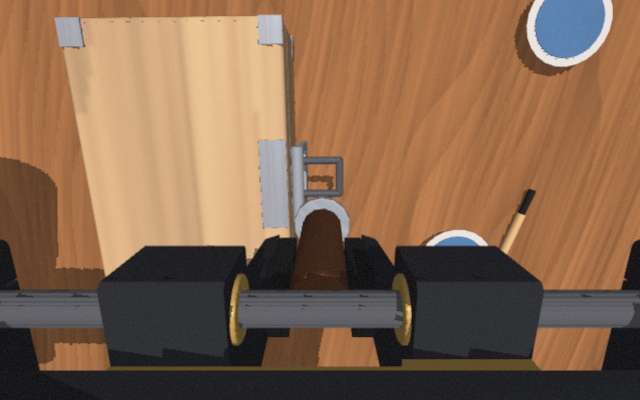

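Request:
play_rows:
  targets:
    - [0,0,0,-0.0022,0.02,0,-1]
    - [0,0,0,-0.0022,0.04,0,-1]
    - [0,0,0,-0.0022,0.06,0,-1]
    - [0,0,0,-0.0022,0.07,0,-1]
    - [0,0,0,-0.0022,0.07,0,-1]
    - [0,0,0,-0.0022,0.07,0,-1]

```text
t: 8.88
tool_pos: [0.6428, 0.1149, 0.2062]
ee_rot: [-0.543, 0.453, -0.453, 0.543]
ft_force: [0.2, -0.4, -0.3]
gripper_width: 0.242
```

```bash
python3 - <<'E'
from h import *
s=get_state();c=get_calibration("wrist")
for n in("top","wrist"):cv2.imwrite(f"pics/{n}7.png",cv2.cvtColor(capture(n),cv2.COLOR_RGB2BGR))
E=EY+.001*EYY
print(s["tool_pos"],s["gripper_width"],s["ft_force"]);go([E[0],E[1],.1535],EX,s)
crop("pics/wrist7.png","pics/w7c.png",250,130,140,120,5)
print(proj("wrist",EY,c),proj("wrist",EY+.02*EX,c))
E
```

```text
[0.64280478 0.11487202 0.20623544] 0.24157545518541174 [ 0.21042702 -0.38246782 -0.2965508 ]
t 8.88 rot [-0.01 -0.04  0.  ] shift [ 0.0013  0.0527 -0.0005] dist 0.053
[321.13049211 202.45830507] [348.53068093 202.42149542]
```

View pics/w7c.png

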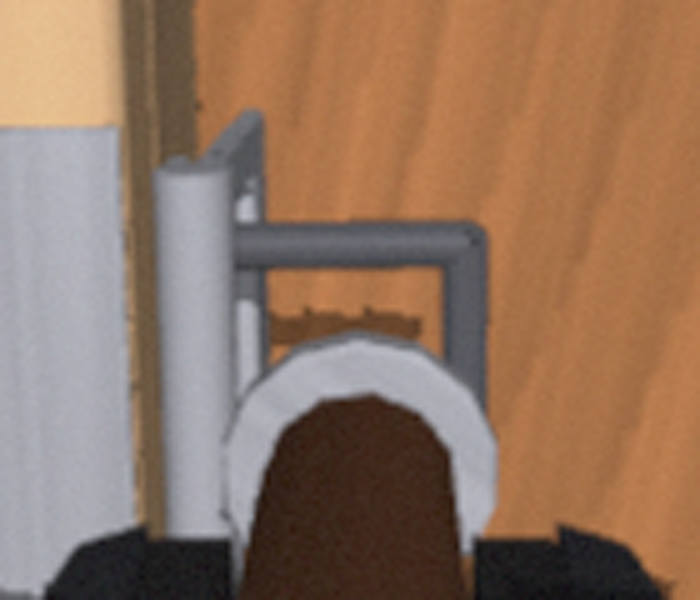

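Request:
play_rows:
  targets:
    - [0,0,0,0.0015,0.003,-0.0005,-1]
    - [0,0,0,0.0015,0.01,-0.0005,-1]
    - [0,0,0,0.0015,0.017,-0.0005,-1]
    - [0,0,0,0.0015,0.024,-0.0005,-1]
    - [0,0,0,0.0015,0.03,-0.0005,-1]
    - [0,0,0,0.0015,0.036,-0.0005,-1]
    - [0,0,0,0.0015,0.042,-0.0005,-1]
    - [0,0,0,0.0015,0.047,-0.0005,-1]
    - [0,0,0,0.0015,0.051,-0.0005,-1]
    - [0,0,0,0.0015,0.052,-0.0005,-1]
    - [0,0,0,0.0015,0.052,-0.0005,-1]
    - [0,0,0,0.0015,0.052,-0.0005,-1]

```text
t: 9.98
tool_pos: [0.6423, 0.1137, 0.1539]
ee_rot: [0.543, -0.453, 0.453, -0.543]
ft_force: [-0.8, -0.3, 1.7]
gripper_width: 0.242
```

```bash
python3 - <<'E'
from h import *
s=get_state();print(s["tool_pos"],s["gripper_width"],s["ft_force"])
for n in("scene","wrist"):cv2.imwrite(f"pics/{n}8.png",cv2.cvtColor(capture(n),cv2.COLOR_RGB2BGR))
crop("pics/wrist8.png","pics/w8c.png",250,130,140,120,5)
E
```

```text
[0.64229626 0.11367116 0.15385937] 0.2416175784627698 [-0.84253728 -0.3322459   1.6884693 ]
```

View pics/w8c.png

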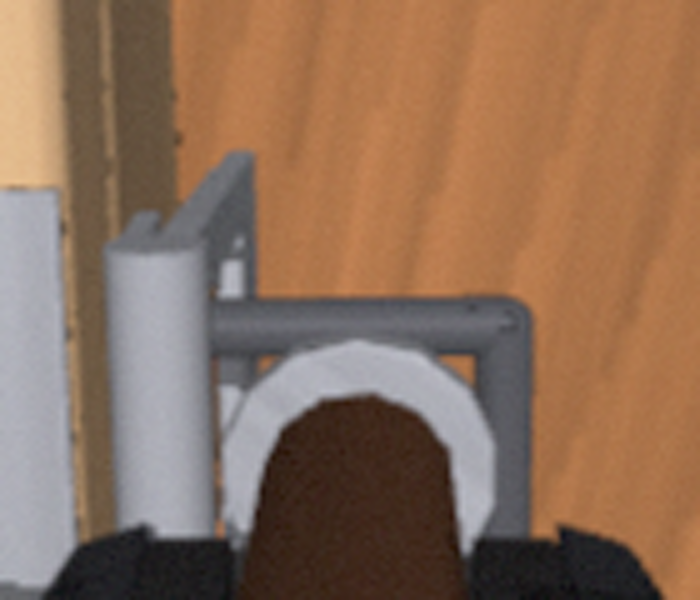

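Request:
play_rows:
  targets:
    - [0,0,0,0,0.0005,0,-1]
    - [0,0,0,0,0.0005,0,-0.3]
    - [0,0,0,0,0.0005,0,0]
    - [0,0,0,0,0.0005,0,0.2]
    - [0,0,0,0,0.0005,0,0.2]
    - [0,0,0,0,0.0005,0,0.2]

```text
t: 10.58
tool_pos: [0.6424, 0.1137, 0.1531]
ee_rot: [-0.543, 0.453, -0.453, 0.543]
ft_force: [-0.1, -0.3, -0.3]
gripper_width: 0.585
```

```bash
python3 - <<'E'
from h import *
s=get_state();print(s["tool_pos"],s["gripper_width"],s["ft_force"])
cv2.imwrite("pics/w9.png",cv2.cvtColor(capture("wrist"),cv2.COLOR_RGB2BGR))
E
```

```text
[0.64241303 0.11367654 0.15313555] 0.5848177725779434 [-0.12306213 -0.32942718 -0.26744928]
```

View pics/w9.png

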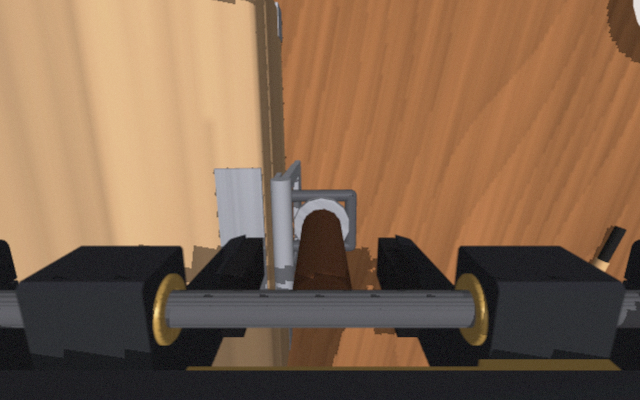

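Released, pin standing. Retreat straight up, then back out of view.

Request:
play_rows:
  targets:
    - [0,0,0,0,-0.02,0,0.2]
    - [0,0,0,0,-0.05,0,0.2]
    - [0,0,0,0,-0.09,0,0.2]
    - [0,0,0,0,-0.12,0,0.2]
    - [0,0,0,0,-0.14,-0.03,0.2]
    - [0,0,0,0,-0.15,-0.07,0.2]
    - [0,0,0,0,-0.15,-0.11,0.2]
    - [0,0,0,0,-0.15,-0.15,0.2]
    - [0,0,0,0,-0.15,-0.19,0.2]
    - [0,0,0,0,-0.15,-0.22,0.2]
    - [0,0,0,0,-0.15,-0.22,0.2]
    - [0,0,0,0,-0.15,-0.22,0.2]

```text
t: 11.63
tool_pos: [0.4253, 0.0743, 0.304]
ee_rot: [-0.542, 0.453, -0.454, 0.543]
ft_force: [0.3, 0.1, -0.4]
gripper_width: 0.602
```

```bash
python3 - <<'E'
from h import *
s=get_state();print(s["t"],s["tool_pos"])
for n in("scene","top"):cv2.imwrite(f"pics/{n}10.png",cv2.cvtColor(capture(n),cv2.COLOR_RGB2BGR))
crop("pics/scene10.png","pics/s10c.png",290,230,150,130,5)
crop("pics/top10.png","pics/t10c.png",150,130,150,120,5)
for z in(.0935,.1675):print(proj("scene",[EY[0],EY[1],z]),proj("top",[EY[0],EY[1],z]))
E
```

```text
11.6333 [0.42528198 0.07426224 0.30400862]
[350.28390714 336.90942383] [216.6679441  172.76834018]
[353.54074949 323.157964  ] [209.41911261 164.58488609]
```

View pics/s10c.png

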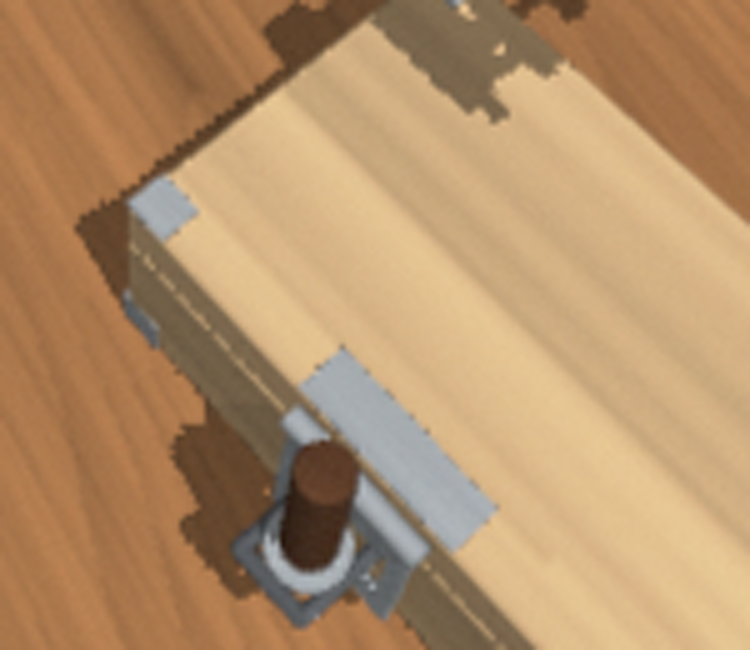

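View pics/scene10.png

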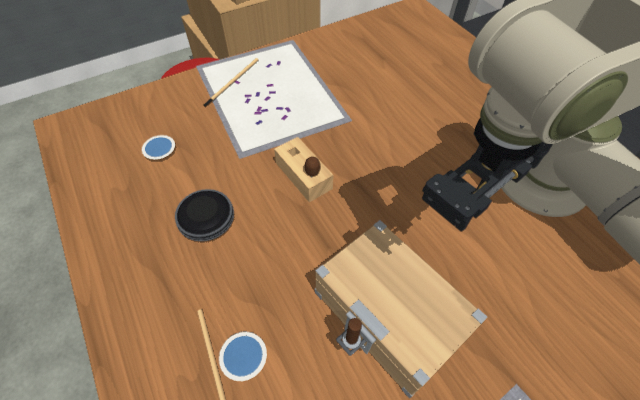

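View pics/t10c.png

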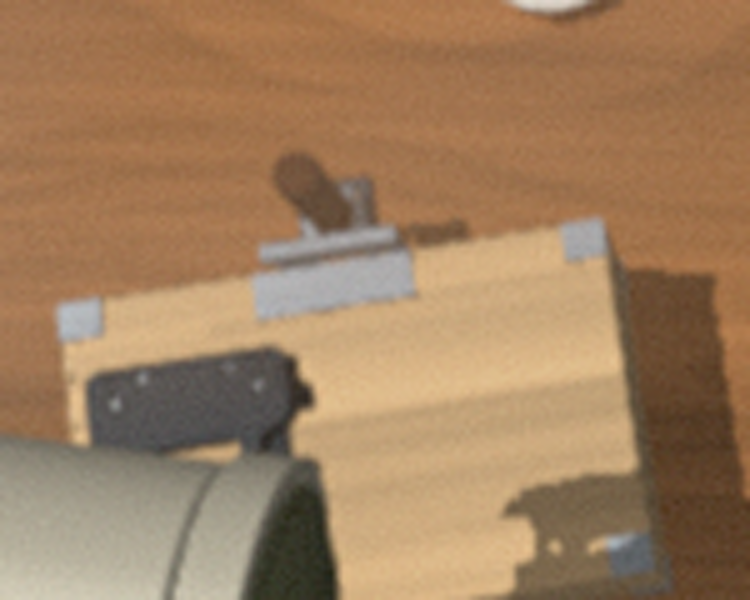

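```bash
python3 -c "
from cell import *
print(close_job())"
```

```text
the job is handed in; nothing more can be done
None
```

I locked the chest and handed the job in at about 11.7 s of the 53 s allowed; `close_job()` gave no verdict.

- **Hasp:** I pushed it forward past upright with the closed fingers. It fell and now hangs closed over the staple in the scene, top and wrist pictures.
- **Pin:** I lifted it out of the rack, lowered it through the loop until the force reading changed from the pin's weight to a light upward push (about 1.7 N), then let go.
- **Last pictures:** The pin stands upright with its collar on the loop. Its handle top and collar are within 1 to 3 pixels of where a seated pin should appear, a few mm at most.
- **Burnisher and arm:** The burnisher is still in its rack hole. The gripper ended about 0.22 m back from the pin and about 0.17 m above the lid, touching nothing.

The wrist camera and the fixed cameras disagreed by 1 to 3 mm along the chest front. I settled this by placing the pin relative to the loop in the wrist pictures. The 7 mm of clearance on each side of the shaft easily covered it. No checks failed.

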